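# Fit the thin keeper plate on the detector cell mount

### The job

The thin steel keeper plate lies flat on the little stand, too thin to be gripped there: keeping it flat, slide it toward the stand's front edge until its tongue sticks out over the edge, then take it by the tongue and lift it off the stand. Lower it over the two pins of the cell mount so that it lies flush on the block with its tongue at the mount's front, and let go; do not let it fall to the bench, and leave the bottle, tin and fitting where they are.

Things in the scene. Friction and masses are not known exactly. Their poses are not given: they have to be found in the camera images.
- plate: loose steel keeper plate, 2 mm thick, 0.10 to 0.16 kg: body 80 (x) by 64 mm (y), and on its -x end a tongue 40 mm long, 40 mm wide. Two 10 mm holes at (0, +-20) mm. Origin: underside, centre of the 80 x 64 body; z up. Centre of mass 14 mm from it toward the tongue. Starts flat on the stand, tongue to its front, up to 0.25 rad askew. Closed fingertips pressing on it with 5 to 15 N drag it along
- tongue_tip (a point): middle of the end face of the plate's tongue, 80 mm from the plate's origin
- grip (a point): point in the tongue's middle, 18 mm from its end, mid-thickness: where to take it across its 40 mm width, fingers closing along the plate's y
- hole_left (a point): centre of the plate's +y hole (10 mm across), at the underside
- hole_right (a point): centre of the plate's -y hole (10 mm across), at the underside
- stand: fixed inspection stand: pale smooth aluminium slab (22 mm thick) on a grey plinth set back 8 mm; 180 mm (x) by 160 mm (y), flat top 60 mm above the bench. Origin: centre of its underside on the bench. Its front edge is the straight edge 90 mm from the origin on its -x side, toward the robot. May stand left or right of the mount
- mount: fixed cell mount: aluminium block 74 (x) by 66 mm (y), flat top 60 mm above the bench, on a 10 mm foot, x -38 to +62 mm, 120 mm wide. Two steel pins, 8 mm across, tapered ends, stand 16 mm above the top at (0, +-20) mm. Origin: block's centre on the bench; front is -x, toward the robot. Seated, the plate's origin is at (0, 0, 60 mm) with axes alike, the tongue standing out free in front
- pin_left (a point): tip of the mount's +y pin, 76 mm above the bench
- pin_right (a point): tip of the mount's -y pin, 76 mm above the bench
- bottle: amber bottle with black cap, 52 mm across, 107 mm tall, behind the gap between stand and mount; origin centre of its underside; leave alone
- tin: round pale tin, 56 mm across, 22 mm tall, to the right near the bench's front edge; origin centre of its underside; leave alone
- fitting: small steel tube fitting, 15 x 32 x 13 mm, in front of the gap between stand and mount; origin centre of its underside; leave alone

How it is judged (in metres and radians):
On the way, in this order (a step that is already met when the one before it is completed fails the run):
1. the plate lies flat on the stand with its tongue standing out over the front edge by more than 25 mm (x of tongue_tip in the frame of stand below -0.115 m and angle between plate's own z axis and vertical below 0.08 rad and z of plate in the frame of stand between 0.056 and 0.064 m), for 0.2 s.
2. the plate, held in the fingers by the tongue, is lifted clear of the stand (contact force between plate and the fingers above 1 N and height (world z) of grip above 0.08 m and contact force between plate and stand below 0.01 N and distance between the grasp point and grip below 0.035 m), for 0.2 s.
At the end, for the whole second after the job is handed in: the plate lies at rest on the mount's block, each hole over its own pin (within 3 mm, tongue to the front), its underside within 2 mm of the block's top and tilted less than 0.035 rad, and nothing of the robot touches it (z of plate in the frame of mount between 0.057 and 0.062 m and angle between plate's own z axis and vertical below 0.035 rad and horizontal distance between hole_left and pin_left below 0.003 m and horizontal distance between hole_right and pin_right below 0.003 m and linear speed of plate below 0.01 m/s and contact force between plate and the arm below 0.05 N and contact force between plate and the fingers below 0.05 N).
It fails at once if the plate falls to the bench (height (world z) of plate below 0.02 m).
It fails at once if the bottle, tin or fitting is pushed more than 20 mm away (distance of any of bottle, tin, fitting from where it was at the start of the episode above 0.02 m).
It also fails if it takes over 67 s, if anything falls off the work surface, if the arm or the gripper's body presses on something with over 40 N, if the wrist force passes 120 N, or if a joint passes its speed limit or range.

### The arm

A 6-joint arm with a two-finger parallel gripper is mounted at the origin on a cart in front of the work surface, level with it; the furniture and walls round the work are solid. World frame = base frame: x ahead of the robot, y to its left, z up, the work surface at z = 0. Lengths are in m, angles in degrees, forces in N, time in s.
With the tool pointing down it reaches from about 0.3 to 0.875 m from the base axis. Payload 6.4 kg.
Tool frame: the origin (TCP) lies midway between the tips of the shut fingers; the grasp point (between the pads) lies 19 mm behind it; z points along the fingers, y is the line along which they close (so a half turn about z gives the same grasp; the last joint's range is limited). The gripper opens to 85 mm and grips with 20 to 120 N. Pads are 22 mm wide; open, the fingers measure 114 mm over their backs; the gripper's body (76 mm by 85 mm) begins 54 mm behind the grasp point. The pads swing forward as they close: fully open they stand 13 mm farther back than shut.
Start: joints at [60.659, 10.359, 92.074, -0, 77.567, -11.82], TCP at [0.173, 0.548, 0.231] pointing down, gripper open.
Joint ranges: [-171.53, 171.53], [-51.25, 118.39], [17.06, 147.69], [-65.23, 245.23], [0, 150.52], [-178.68, 178.68]. Speed limits (degrees/s): [147.25, 147.25, 172.46, 180, 180, 180].

### API

Orientations are given as a 3x3 rotation matrix whose columns are the frame's x, y, z axes.
In Python, from workcell import * gives the robot as it stands.
- The arm moves only by the shell command python3 -m creep 'ROWS'. ROWS is JSON, a list of rows, each a list of 5 numbers: the opening, from -1 (shut) to 1 (fully open), then the shift along the tool's x, y, z in mm, then the turn about the tool's z in degrees. In form: [[jaw, tx, ty, tz, roll], ...]. A call has 1 to 10 rows; each row shifts and turns the commanded pose from where the row before left it, along the tool's axes as they then stand; what a row does not reach is not made up. A row lasts 1/12 s, in which the tool goes at most 41.7 mm and 7.16 degrees, less where a joint would pass 70% of its speed; a pose out of reach is approached as far as the arm can. A call with a gripper value outside its range is refused whole. The fingers move at their own pace and stop on an object; the grip force is fixed at half the most. Time passes only in rows, so rows that do not move let the fingers close. It gives the time, the measured TCP pose, the force, the opening and the grip force at its end, in the units of the state.
- get_obs(): the state, without advancing time (a new reading comes with each control period).
- camera(name): name is "side" or "top"; returns the picture (400x640x3 uint8, red, green, blue); there is no depth.
- get_calibration(name): a dict with "fovy" (degrees; the focal length in pixels is half the picture's height over the tangent of half this angle, whatever the lens; pixels are square), "cx", "cy" (the principal point, pixels), "k1" (the pictures are not rectified: a ray, as slopes to the right and down, at radius r is drawn at 1 + k1 r^2 times it, then the intrinsics apply), "R" (3x3) and "t" (3): a world point X has camera coordinates R X + t. Camera axes: x right, y down, z forward; pixel columns grow to the right and rows downward; lengths in m; the calibration is good to about 2 mm. A picture is of the moment at which its call begins. get_calibration takes no time and is no camera call.
- close_job(): hands the job in; it is judged then, once.
The state is a dict: "time": time; "joint_positions": joint angles; "qvel": joint speeds; "effort": joint torques, N m; "ee_pos": TCP position; "tool_rot": TCP orientation; "wrist_force": force on the tool from outside, world axes, zero at the start; "ft_torque": the same for the moment, N m; "grip_width": finger opening in m; "finger_force": force on a finger pad.
Only numpy, scipy, OpenCV 4.12 (cv2) and the standard library are available. Lean on these libraries where they do the work, as an engineer would, in place of code of your own. Each camera call takes 0.05 s, during which the arm holds its last target. There are 200 camera calls.

## Working session

There is one attempt and no reset: what is moved stays moved. The work goes in short steps, Python scripts to look and compute and a shell command to move; the robot and the scene stay as the last step left them, time stands still between calls to the robot, and variables do not carry over. Pictures are saved under pics/ and viewed, at most 10 in all, crops included, and the job is handed in when it is done.

```bash
mkdir -p pics; cat > h.py <<'E'
from workcell import *
import numpy as np, cv2
def snap(n,f,crop=None,s=1):
    im=camera(n)[:,:,::-1].copy()
    cv2.imwrite('pics/raw_'+f,im)
    if crop: x0,y0,x1,y1=crop; im=im[y0:y1,x0:x1]
    if s!=1: im=cv2.resize(im,None,fx=s,fy=s,interpolation=cv2.INTER_CUBIC)
    cv2.imwrite('pics/'+f,im)
def K(n):
    c=get_calibration(n); f=200/np.tan(np.radians(c['fovy'])/2)
    return c,f,np.array(c['R']),np.array(c['t'])
def ray(n,u,v):
    c,f,R,t=K(n); d=np.array([(u-c['cx'])/f,(v-c['cy'])/f]); p=d.copy()
    for _ in range(30): p=d/(1+c['k1']*(p@p))
    return -R.T@t, R.T@np.array([p[0],p[1],1])
def pz(n,u,v,z):
    o,d=ray(n,u,v); return o+d*(z-o[2])/d[2]
def proj(n,X):
    c,f,R,t=K(n); X=R@np.array(X)+t; p=X[:2]/X[2]; p=p*(1+c['k1']*(p@p))
    return np.array([c['cx'],c['cy']])+f*p
E
python3 - <<'E'
from h import *
snap('top','t1.png'); snap('side','s1.png')
o=get_obs(); print(o['ee_pos'],o['tool_rot'],o['time'],o['grip_width'])
for n in('top','side'):
    c,f,R,t=K(n); print(n,c['k1'],f,-R.T@t, R[2])
E
```

```text
[0.1728294  0.54789151 0.2304594 ] [[-9.53616235e-01  3.01024062e-01 -7.67862655e-04]
 [ 3.01024882e-01  9.53615254e-01 -1.40263036e-03]
 [ 3.10020054e-04 -1.56871684e-03 -9.99998722e-01]] 0.1 0.0853410019431886
top -0.026822532323790487 446.56445016019245 [0.33549143 0.05783354 1.03496316] [ 0.21941774  0.00410541 -0.97562237]
side 0.024396447949613542 405.58043599134066 [ 0.1663145  -0.63005079  0.53337567] [ 0.40855952  0.74520246 -0.52702221]
```

View pics/t1.png

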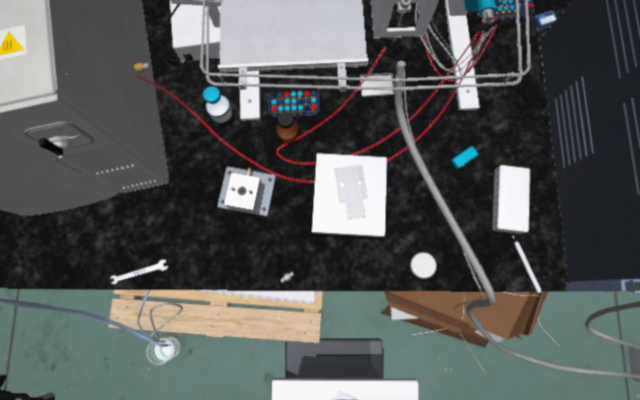

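View pics/s1.png

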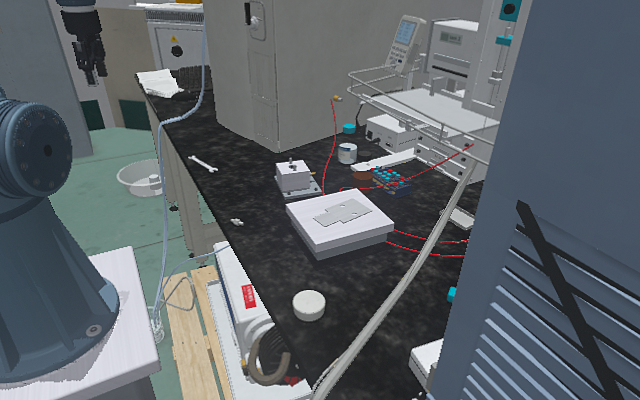

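The top view shows the stand at about (350,195) with the plate's tongue pointing down, toward the robot. The mount is at about (246,190), the tin at (423,265), the fitting at (287,277) and the bottle at (287,127). I'll enlarge a crop next.

```bash
python3 - <<'E'
import cv2
for n,c,s in(('t1',(210,145,395,245),4),('s1',(265,145,400,265),4)):
    im=cv2.imread(f'pics/{n}.png')[c[1]:c[3],c[0]:c[2]]
    im=cv2.resize(im,None,fx=s,fy=s,interpolation=cv2.INTER_CUBIC)
    cv2.imwrite(f'pics/{n}c.png',cv2.convertScaleAbs(im,alpha=1.0) if n=='s1' else im)
E
```

```text
(no output)
```

View pics/t1c.png

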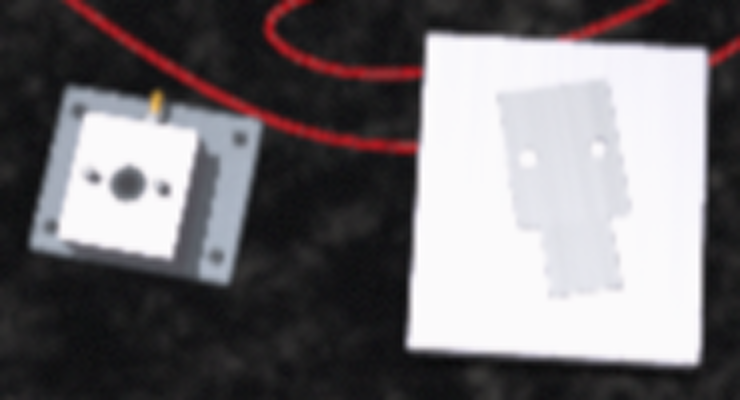

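View pics/s1c.png

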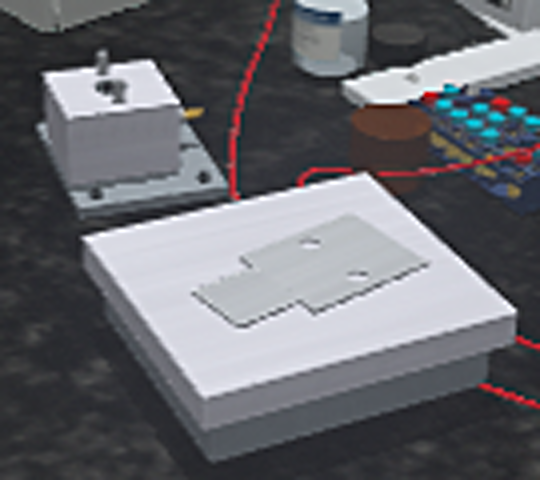

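```bash
cat > m.py <<'E'
from h import *
def fit(L,W):  # local xy -> world xy rigid
    L=np.array(L,float);W=np.array(W)[:,:2]
    a=L-L.mean(0);b=W-W.mean(0)
    th=np.arctan2((a[:,0]*b[:,1]-a[:,1]*b[:,0]).sum(),(a*b).sum())
    R=np.array([[np.cos(th),-np.sin(th)],[np.sin(th),np.cos(th)]])
    t=W.mean(0)-R@L.mean(0); r=W-(L@R.T+t)
    return t,np.degrees(th),np.abs(r*1000).round(1).tolist()
E
python3 - <<'E'
from m import *
T=lambda P,z:[pz('top',(u+.5)/4-.5+210,(v+.5)/4-.5+145,z) for u,v in P]
S=lambda P,z:[pz('side',(u+.5)/4-.5+265,(v+.5)/4-.5+145,z) for u,v in P]
print('mount',fit([(.037,.033),(.037,-.033),(-.037,-.033),(-.037,.033)],T([(82,110),(198,128),(177,260),(57,238)],.06)))
print('foot',fit([(.062,.06),(.062,-.06),(-.038,-.06),(-.038,.06)],T([(67,86),(263,120),(229,286),(30,248)],.01)))
print('mount side',fit([(.037,.033),(.037,-.033),(-.037,-.033),(-.037,.033)],S([(154,60),(183,104),(66,120),(43,73)],.06)))
print('pins top',T([(91,176),(164,187)],.072)); print('pins side',S([(102,53),(121,84)],.075))
print('stand',fit([(.09,.08),(.09,-.08),(-.09,-.08),(-.09,.08)],T([(427,33),(708,48),(700,365),(407,350)],.06)))
print('stand side',fit([(.09,.08),(.09,-.08),(-.09,-.08),(-.09,.08)],S([(365,172),(517,312),(207,400),(83,239)],.06)))
pl=[(.04,.032),(.04,-.032),(-.04,.032),(-.04,-.032),(-.08,.02),(-.08,-.02),(0,.02),(0,-.02)]
print('plate',fit(pl,T([(498,94),(607,80),(521,229),(630,213),(550,298),(622,289),(527,158),(598,149)],.062)))
print('plate side',fit([pl[i] for i in(0,1,4,5,6,7)],S([(352,213),(430,264),(192,293),(240,327),(309,243),(356,275)],.062)))
E
```

```text
mount (array([0.55804268, 0.22961708]), np.float64(-8.462009913680623), [[1.1, 0.9], [0.5, 0.1], [2.1, 1.6], [0.5, 0.6]])
foot (array([0.55727928, 0.22952152]), np.float64(-10.127014617471469), [[0.2, 0.0], [0.6, 0.4], [0.9, 0.3], [0.1, 0.6]])
mount side (array([0.55912952, 0.2280244 ]), np.float64(-10.68917586791464), [[0.9, 0.3], [1.1, 0.6], [1.4, 1.1], [0.5, 1.4]])
pins top [array([0.55948427, 0.24849707, 0.072     ]), array([0.55334646, 0.20772277, 0.072     ])]
pins side [array([0.56292688, 0.25036162, 0.075     ]), array([0.55463353, 0.20404614, 0.075     ])]
stand (array([ 0.5516276 , -0.01243998]), np.float64(-3.067089609051862), [[0.8, 0.1], [0.9, 0.4], [0.5, 0.1], [1.3, 0.6]])
stand side (array([ 0.5527099 , -0.01423956]), np.float64(-2.5692910361915557), [[0.4, 0.2], [1.7, 0.8], [0.7, 0.1], [0.6, 1.1]])
plate (array([ 0.57547171, -0.01421139]), np.float64(8.282276246799555), [[0.4, 0.9], [1.2, 0.7], [1.0, 1.8], [1.0, 0.8], [0.1, 0.2], [0.5, 0.0], [0.3, 0.7], [0.2, 0.4]])
plate side (array([ 0.57724985, -0.01476003]), np.float64(8.84251325704455), [[0.7, 0.5], [0.2, 1.4], [0.7, 1.1], [0.5, 0.0], [0.1, 1.1], [0.3, 1.8]])
```

```bash
cat > go.py <<'E'
# prints tool-axis shift (mm) and roll (deg) to a TCP target x y z and world yaw of tool y; translation in axes after the roll
import sys; from h import *
x,y,z,a=map(float,sys.argv[1:5]); o=get_obs(); R=np.array(o['tool_rot']); p=np.array(o['ee_pos'])
cur=np.degrees(np.arctan2(R[1,1],R[0,1])); roll=-(a-cur)
c,s=np.cos(np.radians(a)),np.sin(np.radians(a)); Y=np.array([c,s,0]);X=np.array([-s,c,0])
d=(np.array([x,y,z])-p)*1000
print('t',round(o['time'],2),'p',p.round(4),'yaw',cur.round(2),'F',np.round(o['wrist_force'],1),'w',round(o['grip_width'],4))
print('shift',(X@d).round(1),(Y@d).round(1),(-d[2]).round(1),'roll',roll.round(2))
E
python3 -m creep '[[-1,0,0,0,-6.5],[-1,0,0,0,-6.5],[-1,0,0,0,-6.5],[-1,0,0,0,-6.5],[-1,-15,-30,0,0],[-1,-15,-30,0,0],[-1,-15,-30,0,0],[-1,-15,-30,0,0],[-1,-15,-30,0,0],[-1,-15,-30,0,0]]'
python3 go.py .5763 -.0145 .1 98.5
```

```text
time: 0.93
ee_pos: [0.2889, 0.3821, 0.2309]
tool_rot: [[-0.989, -0.148, -0.0], [-0.148, 0.989, -0.0], [0.0, -0.0, -1.0]]
wrist_force: [-0.0, 0.1, -0.1]
grip_width: -0.0006
finger_force: 0.0
t 0.93 p [0.2889 0.3821 0.2309] yaw 98.51 F [-0.   0.1 -0.1] w -0.0006
shift -225.6 -434.7 130.9 roll 0.01
```

```bash

python3 -m creep '[[-1,-15,-29,0,0],[-1,-15,-29,0,0],[-1,-15,-29,0,0],[-1,-15,-29,0,0],[-1,-15,-29,0,0],[-1,-15,-29,0,0],[-1,-15,-29,0,0],[-1,-15,-29,0,0],[-1,-15,-29,0,0],[-1,-15,-29,0,0]]' >/dev/null
python3 -m creep '[[-1,-15,-29,0,0],[-1,-15,-29,0,0],[-1,-15,-29,0,0],[-1,-15,-29,0,0],[-1,-15,-29,0,0],[-1,0,0,30,0],[-1,0,0,30,0],[-1,0,0,0,0],[-1,0,0,0,0]]' >/dev/null
python3 go.py .5763 -.0145 .07 98.5
python3 -c "
from h import *
snap('top','t2.png',(210,145,395,245),4)"
```

```text
t 2.52 p [ 0.5736 -0.0132  0.1694] yaw 98.47 F [ 0.6 -0.1  0.7] w 0.0001
shift -2.5 -1.7 99.4 roll -0.03
```

View pics/t2.png

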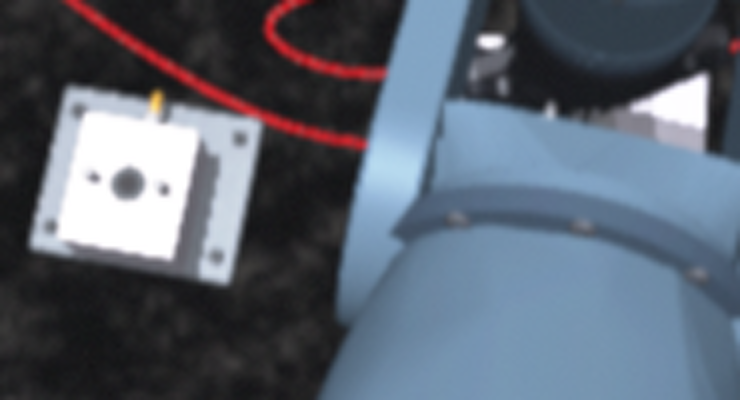

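The arm hides the stand in the top view, so I'll rely on the side view while near it. Next I go down to just above the plate.

```bash

python3 -m creep '[[-1,-2.5,-1.7,25,0],[-1,0,0,25,0],[-1,0,0,25,0],[-1,0,0,15,0],[-1,0,0,9,0],[-1,0,0,3,0],[-1,0,0,0,0],[-1,0,0,0,0]]'
python3 -m creep '[[-1,0,0,1,0],[-1,0,0,1,0],[-1,0,0,1,0],[-1,0,0,0,0],[-1,0,0,0,0]]'
python3 -c "
from h import *
snap('side','s2.png',(255,125,400,265),4)"
```

```text
time: 3.23
ee_pos: [0.5794, -0.0149, 0.0711]
tool_rot: [[-0.989, -0.148, 0.003], [-0.148, 0.989, -0.001], [-0.003, -0.001, -1.0]]
wrist_force: [-0.4, -0.1, 0.7]
grip_width: -0.0005
finger_force: 0.0
time: 3.65
ee_pos: [0.5781, -0.0148, 0.0664]
tool_rot: [[-0.989, -0.147, 0.0], [-0.147, 0.989, -0.0], [-0.0, -0.0, -1.0]]
wrist_force: [-0.3, 0.8, 0.4]
grip_width: 0.0
finger_force: 0.0
```

View pics/s2.png

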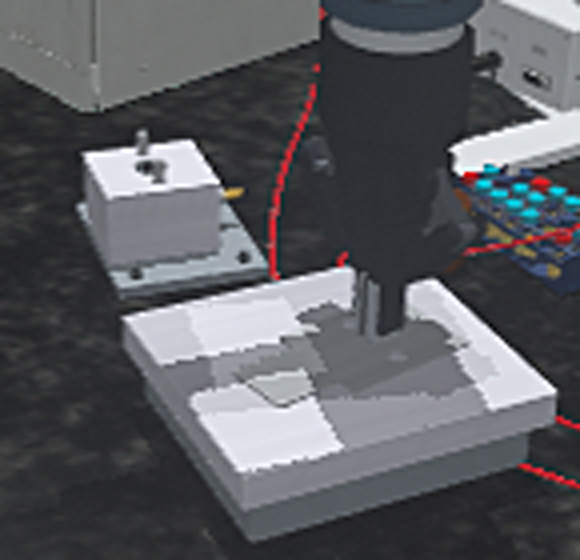

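The closed tips are at about (380,333) in the crop, over the plate between its holes. Next I press down gently.

```bash

for i in 1 2; do python3 -m creep '[[-1,0,0,1,0],[-1,0,0,0,0],[-1,0,0,0,0]]' | grep -E 'ee_pos|wrist'; done
for i in 1 2 3; do python3 -m creep '[[-1,0,0,0.5,0],[-1,0,0,0,0],[-1,0,0,0,0]]' | grep -E 'ee_pos|wrist';done
```

```text
ee_pos: [0.578, -0.0148, 0.0652]
wrist_force: [-0.5, -0.0, -0.5]
ee_pos: [0.578, -0.0148, 0.0642]
wrist_force: [-0.6, 0.8, -0.7]
ee_pos: [0.578, -0.0148, 0.0638]
wrist_force: [-0.8, 0.1, 0.8]
ee_pos: [0.578, -0.0148, 0.0633]
wrist_force: [0.5, 0.5, -0.6]
ee_pos: [0.578, -0.0148, 0.0627]
wrist_force: [0.2, 0.5, -0.2]
```

```bash

python3 -m creep '[[-1,0,0,0.5,0],[-1,0,0,0,0],[-1,0,0,0,0]]' | grep -E 'ee_pos|wrist'
for i in 1 2 3 4; do python3 -m creep '[[-1,0,0,0.25,0],[-1,0,0,0,0],[-1,0,0,0,0]]' | grep -E 'ee_pos|wrist';done
```

```text
ee_pos: [0.578, -0.0148, 0.0622]
wrist_force: [-0.2, -0.0, -0.2]
ee_pos: [0.5781, -0.0148, 0.0621]
wrist_force: [-0.6, 0.2, -0.1]
ee_pos: [0.5781, -0.0148, 0.0621]
wrist_force: [-1.3, 0.3, 4.4]
ee_pos: [0.5781, -0.0148, 0.0621]
wrist_force: [-2.9, -0.2, 6.4]
ee_pos: [0.5781, -0.0148, 0.062]
wrist_force: [-2.5, -0.1, 9.0]
```

```bash

python3 -m creep '[[-1,2,0,0,1.1],[-1,2,0,0,1.1],[-1,2,0,0,1.1],[-1,2,0,0,1.1],[-1,2,0,0,1.1],[-1,2,0,0,1.1],[-1,2,0,0,1.1],[-1,2,0,0,1.1],[-1,2,0,0,1.1],[-1,2,0,0,1.1]]' | grep -E 'ee_pos|wrist'
python3 -c "
from h import *
snap('side','s3.png',(255,125,400,265),4)"
```

```text
ee_pos: [0.5592, -0.0164, 0.0621]
wrist_force: [2.9, -0.0, 5.0]
```

View pics/s3.png

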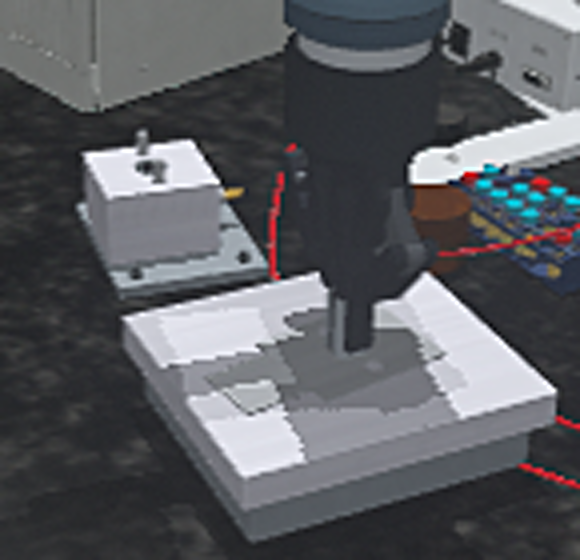

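The plate follows: its tongue corner moved from (285,405) to (255,413). Contact force has dropped to 5 N, so I press slightly more and keep dragging.

```bash

python3 -m creep '[[-1,2,0,0.3,0],[-1,3,0,0.2,0],[-1,3,0,0,0],[-1,3,0,0,0],[-1,3,0,0,0],[-1,3,0,0,0],[-1,3,0,0,0],[-1,3,0,0,0],[-1,3,0,0,0],[-1,3,0,0,0]]' | grep -E 'ee_pos|wrist'
python3 go.py .503 -.0110 .062 87.2
```

```text
ee_pos: [0.5308, -0.0153, 0.0621]
wrist_force: [3.3, -0.3, 7.1]
t 7.92 p [ 0.5308 -0.0153  0.0621] yaw 87.42 F [ 3.3 -0.3  7.1] w 0.0001
shift 28.0 2.9 0.1 roll 0.22
```

```bash

python3 -m creep '[[-1,3,0,0.1,0],[-1,3,0,0,0],[-1,3,0,0,0],[-1,3,0,0,0],[-1,3,0,0,0],[-1,3,0,0,0],[-1,3,0,0,0],[-1,3,0,0,0],[-1,3,0,0,0],[-1,0,0,0,0]]' | grep -E 'ee_pos|wrist'
python3 -c "
from h import *
snap('side','s4.png',(255,125,400,265),4)"
```

```text
ee_pos: [0.5036, -0.0141, 0.062]
wrist_force: [1.3, 0.3, 9.4]
```

View pics/s4.png

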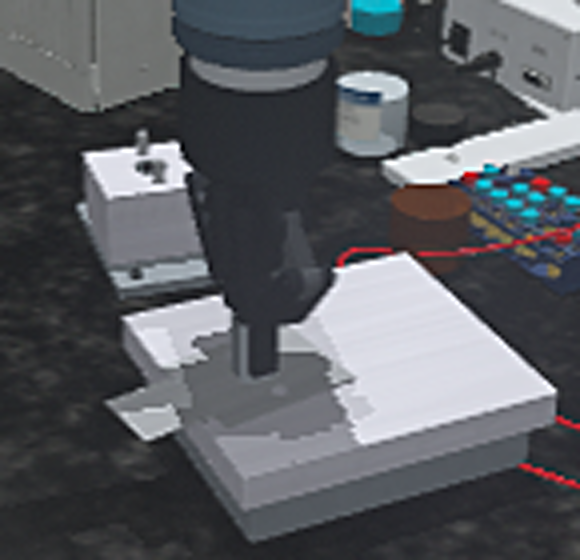

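The tongue now sticks out over the front edge, with its end corners at (107,402) and (148,441) in the crop. I'll lift off, swing aside and measure from above.

```bash
python3 - <<'E'
from m import *
S=lambda P,z:np.array([pz('side',(u+.5)/4-.5+255,(v+.5)/4-.5+125,z) for u,v in P])
p=S([(107,402),(148,441)],.062);print(p,np.linalg.norm(p[0]-p[1]))
m=p.mean(0)[:2]-[.552,-.0133]; a=np.radians(-2.8);print('tip in stand',m[0]*np.cos(a)+m[1]*np.sin(a))
E
python3 -m creep '[[-1,0,0,-3,0],[-1,0,0,-20,0],[-1,0,0,-30,0],[1,0,0,-30,0],[1,0,0,-30,0],[1,0,0,-20,0],[1,36,0,0,0],[1,38,0,0,0],[1,38,0,0,0],[1,0,0,0,0]]'
python3 -c "
from h import *
snap('top','t3.png',(300,145,400,245),6)"
```

```text
[[ 0.42579319 -0.00313087  0.062     ]
 [ 0.43016587 -0.04275208  0.062     ]] 0.03986176803576789
tip in stand -0.1234014201013241
time: 9.63
ee_pos: [0.3825, -0.0066, 0.1908]
tool_rot: [[-0.999, 0.044, -0.008], [0.044, 0.999, 0.002], [0.008, 0.002, -1.0]]
wrist_force: [0.9, -0.1, -0.5]
grip_width: 0.0834
finger_force: 0.0
```

View pics/t3.png

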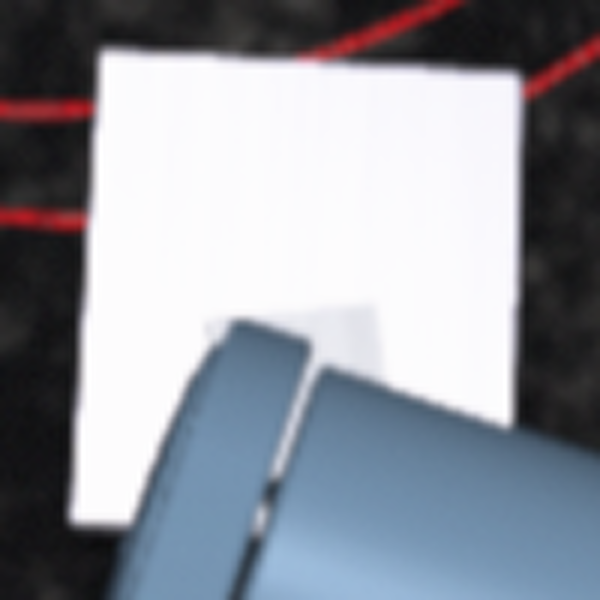

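The plate kept about 6° of its skew: its back edge runs (205,320) to (375,303). The overhang is about 33 mm, so I'll re-press and drag 7 mm more to give the right finger clearance from the slab.

```bash
python3 - <<'E'
from m import *
p=[pz('top',(u+.5)/6-.5+300,(v+.5)/6-.5+145,.062) for u,v in [(205,320),(375,303)]]
q=np.array([[ 0.42579319,-0.00313087,0],[0.43016587,-0.04275208,0]])
print(fit([(.04,.032),(.04,-.032),(-.08,.02),(-.08,-.02)],p+list(q)))
E
python3 -m creep '[[-1,-38,0,0,0],[-1,-38,0,0,0],[-1,-38,0,0,0],[-1,-7,0,20,0],[-1,0,0,30,0],[-1,0,0,30,0],[-1,0,0,30,0],[-1,0,0,12,0],[-1,0,0,0,0],[-1,0,0,0,0]]'
python3 go.py .503 -.0141 .062 87.2
```

```text
(array([ 0.50609936, -0.01307319]), np.float64(7.0537178491093036), [[0.7, 0.1], [1.9, 0.2], [1.5, 0.1], [1.0, 0.0]])
time: 10.52
ee_pos: [0.5108, -0.0138, 0.0706]
tool_rot: [[-0.999, 0.044, -0.003], [0.044, 0.999, 0.001], [0.003, 0.001, -1.0]]
wrist_force: [-0.4, 0.5, 0.9]
grip_width: 0.0001
finger_force: 0.0
t 10.52 p [ 0.5108 -0.0138  0.0706] yaw 87.45 F [-0.4  0.5  0.9] w 0.0001
shift 7.7 -0.6 8.6 roll 0.25
```

```bash

python3 -m creep '[[-1,0,0,3,0],[-1,0,0,2,0],[-1,0,0,0,0],[-1,0,0,0,0],[-1,0,0,0,0]]' | grep -E 'ee_pos|wrist'
for i in 1 2 3 4; do python3 -m creep '[[-1,0,0,0.4,0],[-1,0,0,0,0],[-1,0,0,0,0]]' | grep -E 'ee_pos|wrist';done
```

```text
ee_pos: [0.5117, -0.0141, 0.0674]
wrist_force: [-0.4, -0.5, -0.8]
ee_pos: [0.5112, -0.014, 0.0664]
wrist_force: [0.4, -0.3, 0.2]
ee_pos: [0.5111, -0.014, 0.0658]
wrist_force: [0.4, -0.5, 1.1]
ee_pos: [0.5111, -0.014, 0.0654]
wrist_force: [-0.6, 0.2, -0.2]
ee_pos: [0.5111, -0.014, 0.065]
wrist_force: [0.7, -0.2, -0.1]
```

```bash

python3 -m creep '[[-1,0,0,1.5,0],[-1,0,0,1.2,0],[-1,0,0,0,0],[-1,0,0,0,0]]' | grep -E 'ee_pos|wrist'
for i in 1 2 3 4; do python3 -m creep '[[-1,0,0,0.3,0],[-1,0,0,0,0],[-1,0,0,0,0]]' | grep -E 'ee_pos|wrist';done
```

```text
ee_pos: [0.5111, -0.0139, 0.0623]
wrist_force: [-0.9, -0.3, 0.4]
ee_pos: [0.5112, -0.014, 0.0621]
wrist_force: [0.7, -0.1, 0.4]
ee_pos: [0.5112, -0.014, 0.0621]
wrist_force: [-1.7, 0.2, 4.2]
ee_pos: [0.5112, -0.014, 0.0621]
wrist_force: [-3.3, 0.4, 8.5]
ee_pos: [0.5112, -0.014, 0.062]
wrist_force: [-4.1, 1.5, 10.2]
```

```bash

python3 -m creep '[[-1,2,0,0,0.0],[-1,2,0,0,0],[-1,2,0,0,0],[-1,2,0,0,0],[-1,1,0,0,0],[-1,0,0,0,0],[-1,0,0,0,0]]' | grep -E 'ee_pos|wrist'
python3 -m creep '[[-1,0,0,-3,0],[-1,0,0,-20,0],[-1,0,0,-30,0],[1,0,0,-30,0],[1,0,0,-30,0],[1,-10,0,-20,0],[1,-30,0,0,0],[1,-30,0,0,0],[1,-30,0,0,0],[1,0,0,0,0]]' | grep -E 'ee_pos|wrist'
python3 - <<'E'
from h import *
# predicted tip corners (if plate moved 9 mm) in side view, and a crop
snap('side','s5.png',(255,195,345,265),8)
for X in ((.4178,-.002,.062),(.4226,-.042,.062)): print(proj('side',X))
E
```

```text
ee_pos: [0.5033, -0.0139, 0.062]
wrist_force: [1.1, -0.7, 6.4]
ee_pos: [0.6052, -0.0185, 0.1931]
wrist_force: [-0.4, -0.1, -0.0]
[277.51126249 225.86857144]
[287.93883202 235.71819859]
```

View pics/s5.png

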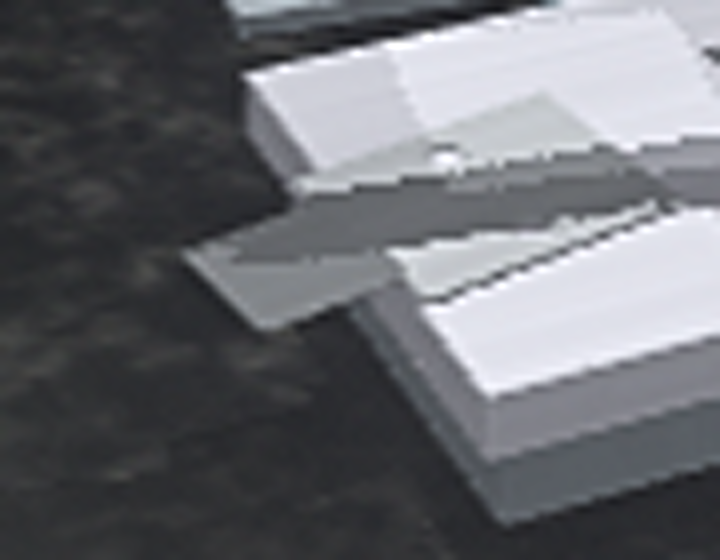

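This is my last view. The plate lies flat with its tongue corners at (185,253) and (263,331), the left hole at (446,157) and the right shoulder at (430,300). The shoulders sit right at the stand's edge.

```bash
python3 - <<'E'
from m import *
S=[pz('side',(u+.5)/8-.5+255,(v+.5)/8-.5+195,.062) for u,v in [(185,253),(263,331),(446,157),(430,300),(545,95),(298,187)]]
t,a,r=fit([(-.08,.02),(-.08,-.02),(0,.02),(-.04,-.032),(.04,.032),(-.04,.032)],S);print(t,a,r)
for d in(.08,.062,.065): 
  print(d,t-d*np.array([np.cos(np.radians(a)),np.sin(np.radians(a))]))
o=get_obs();print(o['ee_pos'],o['grip_width'])
E
```

```text
[ 0.49898225 -0.01430916] 6.325250159993208 [[0.4, 0.1], [0.2, 0.8], [0.3, 0.6], [0.7, 1.3], [0.6, 0.6], [0.0, 2.1]]
0.08 [ 0.41946925 -0.02312294]
0.062 [ 0.43735968 -0.02113984]
0.065 [ 0.43437794 -0.02147036]
[ 0.60294348 -0.01811355  0.19267155] 0.08540122374007807
```

```bash

python3 -m creep '[[1,30,0,0,-3],[1,30,0,0,-3],[1,30,0,0,-3],[1,30,0,0,0],[1,30,0,0,0],[1,0,0,0,0],[1,0,0,0,0],[1,0,0,0,0]]' >/dev/null
python3 go.py .435 -.0213 .040 96.4
```

```text
t 15.4 p [ 0.4524 -0.0255  0.1944] yaw 96.46 F [ 0.1 -0.3  1.1] w 0.0855
shift 16.9 6.1 154.4 roll 0.06
```

```bash

python3 -m creep '[[1,16.9,6.1,0,0],[1,0,0,25,0],[1,0,0,25,0],[1,0,0,25,0],[1,0,0,20,0],[1,0,0,0,0],[1,0,0,0,0],[1,0,0,0,0]]' >/dev/null
python3 go.py .435 -.0213 .040 96.4
```

```text
t 16.07 p [ 0.4362 -0.0215  0.1002] yaw 96.49 F [-0.   0.3  1.1] w 0.0857
shift 1.2 0.4 60.2 roll 0.09
```

```bash

python3 -m creep '[[1,1,0,12,0],[1,0,0,12,0],[1,0,0,12,0],[1,0,0,12,0],[1,0,0,8,0],[1,0,0,4,0],[1,0,0,0,0],[1,0,0,0,0]]' >/dev/null
python3 go.py .435 -.0213 .040 96.4
python3 -m creep '[[0.3,0,0,0,0],[0.1,0,0,0,0],[0,0,0,0,0],[-0.3,0,0,0,0],[-1,0,0,0,0],[-1,0,0,0,0],[-1,0,0,0,0],[-1,0,0,0,0]]'
```

```text
t 16.73 p [ 0.4347 -0.0216  0.0399] yaw 96.48 F [-0.4  0.1  0.2] w 0.0854
shift -0.3 0.3 -0.1 roll 0.08
time: 17.4
ee_pos: [0.4343, -0.0215, 0.0394]
tool_rot: [[-0.994, -0.113, 0.0], [-0.113, 0.994, -0.0], [-0.0, -0.0, -1.0]]
wrist_force: [-0.1, 0.6, 3.5]
grip_width: 0.0374
finger_force: 59.5
```

```bash

python3 -m creep '[[-1,0,0,-2,0],[-1,0,0,-5,0],[-1,0,0,-10,0],[-1,0,0,-15,0],[-1,0,0,-15,0],[-1,0,0,-15,0],[-1,0,0,-15,0],[-1,0,0,-5,0],[-1,0,0,0,0],[-1,0,0,0,0]]'
python3 - <<'E'
from h import *
im=camera('side'); cv2.imwrite('pics/raw_s6.png',im[:,:,::-1])
im=camera('top'); cv2.imwrite('pics/raw_t6.png',im[:,:,::-1])
print(get_obs()['ft_torque'])
E
```

```text
time: 18.23
ee_pos: [0.434, -0.0214, 0.1212]
tool_rot: [[-0.994, -0.113, 0.0], [-0.113, 0.994, -0.0], [-0.0, -0.0, -1.0]]
wrist_force: [-0.9, 0.4, -1.1]
grip_width: 0.0375
finger_force: 60.0
[0.02122616 0.12696812 0.00690313]
```

```bash

python3 -m creep '[[-1,0,0,-5,4],[-1,0,10,0,4],[-1,0,20,0,4],[-1,0,20,0,4],[-1,0,20,0,0],[-1,0,20,0,0],[-1,0,20,0,0],[-1,0,20,0,0],[-1,0,20,0,0],[-1,0,20,0,0]]' >/dev/null
python3 -m creep '[[-1,-4,20,0,0],[-1,-4,20,0,0],[-1,-4,20,0,0],[-1,-4,10,0,0],[-1,0,0,0,0],[-1,0,0,0,0]]' >/dev/null
python3 go.py .4946 .2398 .125 80.4
```

```text
t 19.67 p [0.4827 0.213  0.1252] yaw 80.54 F [ 0.1 -1.4 -1.1] w 0.0375
shift -7.2 28.5 0.2 roll 0.14
```

```bash

python3 -m creep '[[-1,-4,14,0,0],[-1,-3,14,0,0],[-1,0,0,0,0],[-1,0,0,0,0],[-1,0,0,0,0]]' >/dev/null
python3 go.py .4946 .2398 .125 80.4
cat > ef.py <<'E'
from m import *
from scipy.optimize import minimize
from scipy.ndimage import map_coordinates, gaussian_filter
def projN(n,X):
    c,f,R,t=K(n); X=X@R.T+t; p=X[:,:2]/X[:,2:]; p=p*(1+c['k1']*(p**2).sum(1,keepdims=True))
    return np.array([c['cx'],c['cy']])+f*p
def seg(a,b,n=60): return np.array(a)+np.linspace(.03,.97,n)[:,None]*(np.array(b)-np.array(a))
def pts(model,q,z):   # model local xy; q=x,y,yaw(deg),pitch(deg, optional)
    th=np.radians(q[2]);c,s=np.cos(th),np.sin(th)
    zz=np.full(len(model),z)-(np.sin(np.radians(q[3]))*(model[:,0]+.062) if len(q)>3 else 0)
    return np.c_[model@np.array([[c,-s],[s,c]]).T+q[:2],zz]
def score(im,n,model,q,z):
    """mean |difference across the edge| : uses gradient magnitude"""
    uv=projN(n,pts(model,q,z)); return map_coordinates(im,[uv[:,1],uv[:,0]],order=1).mean()
def grad(file,sig=.8):
    g=cv2.imread(file).astype(float); m=0
    for k in range(3):
        a=gaussian_filter(g[:,:,k],sig); gy,gx=np.gradient(a); m=m+np.hypot(gx,gy)
    return np.minimum(m,60)
def best(ims,model,q0,z,sc):
    f=lambda d:-sum(score(im,n,model,np.array(q0)+d*sc,z) for im,n in ims)
    r=None
    for k in range(12):
        rng=np.random.default_rng(k); d0=rng.uniform(-1,1,len(q0))*(k>0)
        s=minimize(f,d0,method='Nelder-Mead',options=dict(xatol=.005,fatol=1e-3,initial_simplex=d0+np.vstack([np.zeros(len(q0)),np.eye(len(q0))*.6])))
        if r is None or s.fun<r.fun: r=s
    return (np.array(q0)+r.x*sc).round(4),-r.fun
def circ(c,r=.005,n=40):
    t=np.linspace(0,2*np.pi,n); return np.c_[c[0]+r*np.cos(t),c[1]+r*np.sin(t)]
B=[(.037,.033),(.037,-.033),(-.037,-.033),(-.037,.033)]
block=np.vstack([seg(B[i],B[(i+1)%4]) for i in range(4)])
P=[(.04,.032),(.04,-.032),(-.04,-.032),(-.04,-.02),(-.08,-.02),(-.08,.02),(-.04,.02),(-.04,.032)]
plate=np.vstack([seg(P[i],P[(i+1)%8],int(1+1000*np.hypot(*np.subtract(P[i],P[(i+1)%8])))) for i in range(8)]+[circ((0,.02)),circ((0,-.02))])
body=np.vstack([seg(P[i],P[i+1]) for i in (0,1)]+[seg(P[7],P[0]),circ((0,.02)),circ((0,-.02))])
E
python3 - <<'E'
from ef import *
for n in 'st':
    pass
snap('side','s7.png');snap('top','t7.png')
gs,gt=grad('pics/s1.png'),grad('pics/t1.png')
q=[.5577,.229,-9.7]; sc=np.array([.004,.004,2.])
print('block side',best([(gs,'side')],block,q,.06,sc)); print('block top',best([(gt,'top')],block,q,.06,sc))
F=np.vstack([seg(a,b) for a,b in zip([(.062,.06),(.062,-.06),(-.038,-.06),(-.038,.06)],[(.062,-.06),(-.038,-.06),(-.038,.06),(.062,.06)])])
print('foot top',best([(gt,'top')],F,q,.01,sc))
print('plate0 side',best([(gs,'side')],plate,[.5763,-.0145,8.5],.062,sc),'top',best([(gt,'top')],plate,[.5763,-.0145,8.5],.062,sc))
o=get_obs();p=o['ee_pos'];R=o['tool_rot'];z=p[2]+.0225;print(p)
q=[p[0]+.0635*np.cos(np.radians(-9.6)),p[1]+.0635*np.sin(np.radians(-9.6)),-9.6]
print('guess',q,z)
g=grad('pics/s7.png');print('plate side',best([(g,'side')],plate,q,z,sc),best([(g,'side')],body,q,z,sc),best([(g,'side')],body,q+[0.],z,np.array([.004,.004,2.,3])))
g=grad('pics/t7.png');print('plate top',best([(g,'top')],plate,q,z,sc),best([(g,'top')],body,q,z,sc))
E
```

```text
t 20.08 p [0.4942 0.2385 0.1258] yaw 80.45 F [ 0.7 -0.3 -1.9] w 0.0373
shift -0.2 1.3 0.8 roll 0.05
block side (array([  0.5585,   0.2286, -10.4093]), np.float64(59.69540979248888))
block top (array([  0.5584,   0.2302, -10.1918]), np.float64(59.84394736594138))Traceback (most recent call last):
  File "<stdin>", line 9, in <module>
  File "ef.py", line 25, in best
    s=minimize(f,d0,method='Nelder-Mead',options=dict(xatol=.005,fatol=1e-3,initial_simplex=d0+np.vstack([np.zeros(len(q0)),np.eye(len(q0))*.6])))
    res = _minimize_neldermead(fun, x0, args, callback, bounds=bounds,
                               **options)
    fxcc = func(xcc)
    fx = function(np.copy(x), *(wrapper_args + args))
  File "ef.py", line 21, in <lambda>
    f=lambda d:-sum(score(im,n,model,np.array(q0)+d*sc,z) for im,n in ims)
                ~~~^^^^^^^^^^^^^^^^^^^^^^^^^^^^^^^^^^^^^^^^^^^^^^^^^^^^^^^
  File "ef.py", line 21, in <genexpr>
    f=lambda d:-sum(score(im,n,model,np.array(q0)+d*sc,z) for im,n in ims)
                    ~~~~~^^^^^^^^^^^^^^^^^^^^^^^^^^^^^^^^
  File "ef.py", line 14, in score
    uv=projN(n,pts(model,q,z)); return map_coordinates(im,[uv[:,1],uv[:,0]],order=1).mean()
  File "ef.py", line 5, in projN
    c,f,R,t=K(n); X=X@R.T+t; p=X[:,:2]/X[:,2:]; p=p*(1+c['k1']*(p**2).sum(1,keepdims=True))
            ~^^^
  File "h.py", line 10, in K
    c=get_calibration(n); f=200/np.tan(np.radians(c['fovy'])/2)
ValueError: time passes only in moves, steps and waits
```

```bash
sed -i 's/^def K(n):/from functools import lru_cache\n@lru_cache\ndef K(n):/' h.py; sed -i 's/np.minimum(m,60)/np.minimum(m,150)/' ef.py
cat > run7.py <<'E'
from ef import *
import sys
tag=sys.argv[1]
sc=np.array([.004,.004,2.])
if tag=='7':
    gs,gt=grad('pics/s1.png'),grad('pics/t1.png'); q=[.5585,.229,-10]
    print('block side',best([(gs,'side')],block,q,.06,sc)); print('block top',best([(gt,'top')],block,q,.06,sc))
    F=np.vstack([seg(a,b) for a,b in zip([(.062,.06),(.062,-.06),(-.038,-.06),(-.038,.06)],[(.062,-.06),(-.038,-.06),(-.038,.06),(.062,.06)])])
    print('foot top',best([(gt,'top')],F,q,.01,sc))
    print('plate0 side',best([(gs,'side')],plate,[.5763,-.0145,8.5],.062,sc),'top',best([(gt,'top')],plate,[.5763,-.0145,8.5],.062,sc))
else: snap('side',f's{tag}.png');snap('top',f't{tag}.png')
o=get_obs();p=o['ee_pos'];R=np.array(o['tool_rot']);z=p[2]+.0225;a=np.degrees(np.arctan2(R[1,1],R[0,1]))-90
print('tcp',p,a)
q=[p[0]+.0635*np.cos(np.radians(a)),p[1]+.0635*np.sin(np.radians(a)),a]
print('guess',q,z)
g=grad(f'pics/s{tag}.png')
for m in(plate,body): print('plate side',best([(g,'side')],m,q,z,sc))
print('tilt',best([(g,'side')],plate,q+[0.],z,np.array([.004,.004,2.,3])))
g=grad(f'pics/t{tag}.png');print('plate top',best([(g,'top')],plate,q,z,sc),best([(g,'top')],body,q,z,sc))
E
python3 run7.py 7; ls pics | grep 7
```

```text
block side (array([ 0.5585,  0.2295, -9.6392]), np.float64(136.46056367599638))
block top (array([  0.5574,   0.23  , -10.1233]), np.float64(109.35315209637172))
foot top (array([  0.5578,   0.23  , -10.1941]), np.float64(114.86462818692537))
plate0 side (array([ 0.5753, -0.0176,  8.7541]), np.float64(44.265573360152814)) top (array([ 0.5751, -0.0142,  8.5959]), np.float64(22.360029139181723))
tcp [0.49440308 0.23865608 0.12598252] -9.565775438997264
guess [np.float64(0.5570201426188375), np.float64(0.22810367042706498), np.float64(-9.565775438997264)] 0.1484825192849345
plate side (array([ 0.5566,  0.2245, -7.2964]), np.float64(66.7124625021487))
plate side (array([ 0.5567,  0.2249, -7.2848]), np.float64(82.35250661052709))
tilt (array([ 0.5593,  0.2282, -6.4452,  1.4967]), np.float64(67.03406514519145))
plate top (array([ 0.5581,  0.2278, -8.8543]), np.float64(47.70665743791818)) (array([ 0.5582,  0.2279, -9.3467]), np.float64(67.54258250660703))
raw_s7.png
raw_t7.png
s7.png
t7.png
```

```bash

python3 -m creep '[[-1,0,1.5,10,0.5],[-1,0,0,15,0],[-1,0,0,15,0],[-1,0,0,15,0],[-1,0,0,8,0],[-1,0,0,2,0],[-1,0,0,0,0],[-1,0,0,0,0],[-1,0,0,0,0],[-1,0,0,0,0]]' 
cat >> run7.py <<'E'
gs=grad(f'pics/s{tag}.png');gt=g
print('joint',best([(gs,'side'),(gt,'top')],plate,q+[0.],z,np.array([.004,.004,2.,3])),best([(gs,'side'),(gt,'top')],body,q+[0.],z,np.array([.004,.004,2.,3])))
E
python3 run7.py 8
```

```text
time: 21.02
ee_pos: [0.4958, 0.2413, 0.0621]
tool_rot: [[-0.985, 0.174, 0.002], [0.174, 0.985, 0.0], [-0.002, 0.001, -1.0]]
wrist_force: [-0.3, -0.8, -0.5]
grip_width: 0.0376
finger_force: 60.2
tcp [0.49556568 0.24126681 0.06188958] -10.020613290636689
guess [np.float64(0.5580970043173373), np.float64(0.23021765263003324), np.float64(-10.020613290636689)] 0.08438957937098682
plate side (array([ 0.5599,  0.2279, -8.3703]), np.float64(86.30580451016503))
plate side (array([ 0.5597,  0.2283, -7.9633]), np.float64(106.47564931923475))
tilt (array([ 0.5597,  0.2274, -8.5644, -0.2144]), np.float64(86.33415255766813))
plate top (array([  0.5619,   0.2302, -13.5447]), np.float64(44.656465486714474)) (array([  0.5612,   0.2297, -10.2672]), np.float64(61.201064595347304))
joint (array([ 0.561 ,  0.2299, -9.7347,  0.6853]), np.float64(128.80831020339264)) (array([ 0.5609,  0.2299, -8.6082,  0.765 ]), np.float64(167.26481768275))
```

```bash
cat > run8.py <<'E'
from ef import *
import sys
tag=sys.argv[1]; Z=float(sys.argv[2]); x0,y0=map(float,sys.argv[3:5])
def scan(file,n,model,x0,y0,z,yaw,half=.005):
    g=grad(file,.6); xs=np.arange(-half,half+1e-6,.0005)
    S=np.array([[score(g,n,model,[x0+a,y0+b,yaw],z) for b in xs] for a in xs])
    i,j=np.unravel_index(S.argmax(),S.shape); w=np.maximum(S-S.max()*.93,0); w/=w.sum()
    return np.round([x0+xs[i],y0+xs[j],S.max(), x0+(w.sum(1)*xs).sum(), y0+(w.sum(0)*xs).sum()],4)
front=np.vstack([block[120:180]])
for yaw in(-9.5,-10.2):
    for n,f in(('side','s'),('top','t')):
        print(yaw,n,'block',scan(f'pics/{f}1.png',n,block,.558,.2295,.06,yaw),
          'plate',scan(f'pics/{f}{tag}.png',n,plate,x0,y0,Z,yaw),'body',scan(f'pics/{f}{tag}.png',n,body,x0,y0,Z,yaw))
im=cv2.imread(f'pics/s{tag}.png',0)
u=projN('side',pts(np.array([(0,.02),(0,-.02)]),[x0,y0,-9.8],Z)); print('holes px',u); w=projN('side',pts(np.array([(0,.02),(0,-.02)]),[.5585,.2292,-9.8],.076)); print('pins px',w)
c=u.mean(0).astype(int); print(im[c[1]-11:c[1]+12,c[0]-12:c[0]+13])
E
python3 run8.py 8 .0844 .5598 .2285
```

```text
-9.5 side block [  0.5585   0.2295 143.2438   0.5587   0.2299] plate [ 0.5598  0.228  94.5717  0.5598  0.2281] body [  0.5598   0.2285 116.863    0.5596   0.2285]
-9.5 top block [  0.5575   0.23   115.2204   0.5576   0.23  ] plate [ 0.5608  0.23   45.8525  0.561   0.23  ] body [ 0.5608  0.23   65.0385  0.561   0.2299]
-10.2 side block [  0.5585   0.2295 143.1489   0.5587   0.2299] plate [ 0.5598  0.228  94.2981  0.5598  0.2281] body [  0.5598   0.2285 116.3196   0.5596   0.2285]
-10.2 top block [  0.5575   0.23   115.4011   0.5576   0.23  ] plate [ 0.5613  0.23   46.1329  0.5611  0.2301] body [ 0.5613  0.23   65.1068  0.5612  0.2299]
holes px [[290.49205284 154.88189815]
 [294.63938146 161.36971231]]
pins px [[289.99456064 157.8171907 ]
 [294.10820776 164.36828874]]
[[112 110 109 109 109 110 110 110 111 112 112 114 116 117 122 101  25  31
   35  43  46  47  46  45  49]
 [113 110 110 111 111 111 111 112 114 115 119 122  97  28  34  37  45  48
   50  52  53  53  56  59  62]
 [115 110 111 112 114 115 116 119 115  72  32  33  34  37  40  41  42  45
   40  43  43  44  45  41  40]
 [119 11
[... 1392 characters left out ...]
70 172 173 175 177 180 182 184 183 175
  150 150 141 109  87  91  90]
 [ 88  91  89  83 122 182 180 180 179 158 142 144 137 112 105 101  95  98
   99 103 108 109 111 113 118]
 [ 99  95  96  95  99 116 108  94  93  65  65  45  57 115 132 124 106 116
  115 115 115 115 115 115 118]
 [115 111 109 110 110 112 112 110  87  39  38  25  36  74 104  92  72 104
  116 115 115 116 116 116 117]
 [114 115 115 115 115 115 115 118 107  46  46  30  43  81 107  97  92 119
  117 116 115 116 115 115 116]
 [115 115 115 114 114 115 115 117 120 119  98  66  73  95 105 101 105 116
  115 116 115 115 116 115 115]
 [114 114 115 114 115 116 116 116 117 119 120 122 120 105 101  97 102 116
  113 116 115 115 115 114 113]]
```

Both holes show in the side picture's pixels, at about (290.4,155) and (294.7,161.6), matching the fitted plate pose. I'll correct by about 1.5 mm and lower with force feedback.

```bash

python3 -m creep '[[-1,1.5,0.6,2,0],[-1,0,0,2,0],[-1,0,0,0,0],[-1,0,0,0,0]]' | grep -E 'ee_pos|wrist'
for i in 1 2 3 4 5; do python3 -m creep '[[-1,0,0,1,0],[-1,0,0,0,0],[-1,0,0,0,0]]' | grep -E 'ee_pos|wrist';done
```

```text
ee_pos: [0.4934, 0.2419, 0.0569]
wrist_force: [0.0, -0.4, -1.2]
ee_pos: [0.4937, 0.242, 0.0561]
wrist_force: [0.1, 0.2, -0.5]
ee_pos: [0.4937, 0.2419, 0.0551]
wrist_force: [0.1, -0.3, -0.8]
ee_pos: [0.4938, 0.242, 0.0542]
wrist_force: [0.3, -0.5, -1.1]
ee_pos: [0.4939, 0.242, 0.0533]
wrist_force: [1.6, -0.6, 0.6]
ee_pos: [0.4939, 0.2418, 0.0522]
wrist_force: [1.0, -1.4, -0.3]
```

```bash

for i in 1 2 3; do python3 -m creep '[[-1,-0.2,-0.2,0.7,0],[-1,0,0,0,0],[-1,0,0,0,0]]' | grep -E 'ee_pos|wrist';done; python3 -c "from h import *;print(get_obs()['ft_torque'])"
```

```text
ee_pos: [0.494, 0.2417, 0.0515]
wrist_force: [1.8, -0.9, -0.6]
ee_pos: [0.4939, 0.2415, 0.0507]
wrist_force: [0.4, -1.3, -1.6]
ee_pos: [0.494, 0.2413, 0.0499]
wrist_force: [0.6, -1.0, -1.3]
[-0.03683569 -0.00128441 -0.05444323]
```

```bash

for i in 1 2 3 4 5 6; do python3 -m creep '[[-1,-0.1,-0.15,1,0],[-1,0,0,0,0],[-1,0,0,0,0]]' | grep -E 'ee_pos|wrist';done; python3 -c "from h import *;print(get_obs()['ft_torque'])"
```

```text
ee_pos: [0.494, 0.2411, 0.0489]
wrist_force: [0.3, -0.1, -1.1]
ee_pos: [0.4943, 0.2409, 0.048]
wrist_force: [0.1, -0.0, -1.1]
ee_pos: [0.4944, 0.2407, 0.047]
wrist_force: [-0.5, -0.2, -0.5]
ee_pos: [0.4944, 0.2406, 0.046]
wrist_force: [-0.8, 0.1, -1.1]
ee_pos: [0.4945, 0.2404, 0.045]
wrist_force: [0.1, 0.0, -0.6]
ee_pos: [0.4946, 0.2403, 0.044]
wrist_force: [0.0, -0.6, -1.1]
[0.04790923 0.06307547 0.03758159]
```

```bash

for i in 1 2 3; do python3 -m creep '[[-1,0,0,1,0],[-1,0,0,0,0],[-1,0,0,0,0]]' | grep -E 'ee_pos|wrist';done; for i in 1 2 3 4; do python3 -m creep '[[-1,0,0,0.4,0],[-1,0,0,0,0],[-1,0,0,0,0]]' | grep -E 'ee_pos|wrist';done; python3 -c "from h import *;print(get_obs()['ft_torque'])"
```

```text
ee_pos: [0.4946, 0.2403, 0.043]
wrist_force: [0.4, 0.1, -0.5]
ee_pos: [0.4946, 0.2403, 0.042]
wrist_force: [0.4, 0.5, -0.3]
ee_pos: [0.4946, 0.2403, 0.041]
wrist_force: [-0.1, -0.6, -0.4]
ee_pos: [0.4946, 0.2403, 0.0407]
wrist_force: [-1.1, 0.5, -1.3]
ee_pos: [0.4947, 0.2403, 0.0403]
wrist_force: [0.1, 1.2, 0.2]
ee_pos: [0.4947, 0.2403, 0.0401]
wrist_force: [-0.8, -0.8, 0.9]
ee_pos: [0.4947, 0.2403, 0.0396]
wrist_force: [-0.3, 0.1, 2.7]
[-0.11276485  0.09599341  0.04461408]
```

```bash

python3 -m creep '[[-0.1,0,0,0,0],[0.1,0,0,0,0],[0.4,0,0,0,0],[1,0,0,0,0],[1,0,0,0,0],[1,0,0,0,0],[1,0,0,0,0],[1,0,0,0,0]]' 
python3 -m creep '[[1,0,0,-5,0],[1,0,0,-10,0],[1,0,0,-20,0],[1,0,0,-20,0],[1,0,0,-20,0],[1,0,0,-25,0],[1,0,0,-25,0],[1,0,0,-25,0],[1,30,0,0,0],[1,30,0,0,0]]' >/dev/null
python3 -m creep '[[1,30,0,0,0],[1,30,0,0,0],[1,0,-35,0,0],[1,0,-35,0,0],[1,0,-35,0,0],[1,0,-35,0,0],[1,0,-35,0,0],[1,0,-35,0,0],[1,0,0,0,0],[1,0,0,0,0]]' |grep -E 'time|ee'
python3 - <<'E'
from ef import *
snap('side','s9.png');snap('top','t9.png')
sc=np.array([.004,.004,2.]);q=[.558,.2295,-10]
for n in('side','top'):
    g=grad(f'pics/{n[0]}9.png'); print(n,best([(g,n)],plate,q,.062,sc),best([(g,n)],plate,q+[0.],.062,np.array([.004,.004,2.,3])))
E
```

```text
time: 27.37
ee_pos: [0.4947, 0.2403, 0.0395]
tool_rot: [[-0.985, 0.174, 0.0], [0.174, 0.985, 0.0], [-0.0, 0.0, -1.0]]
wrist_force: [-0.3, 1.0, -0.8]
grip_width: 0.0853
finger_force: 0.0
time: 29.03
ee_pos: [0.3404, 0.0527, 0.1906]
side (array([ 0.5596,  0.2307, -7.8034]), np.float64(117.19159839694431)) (array([ 0.559 ,  0.2295, -8.8701, -0.8162]), np.float64(117.72594750151816))
top (array([ 0.5579,  0.2295, -8.7514]), np.float64(101.53328192454043)) (array([ 0.5565,  0.2284, -9.7718, -6.3931]), np.float64(103.11114905453933))
```

The fit puts the plate flush at the block's pose in both cameras (within about 1 mm), and the gripper is well clear of it.

```bash
python3 -c "
from workcell import *
print(close_job())"
```

```text
the job is handed in; nothing more can be done
None
```

I handed the job in at about 29 s of the 67 s allowed: the keeper plate is on the mount's pins, flush within what the cameras can show, tongue to the front and released. `close_job()` returned no verdict, so the pass itself is unconfirmed.

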